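# Set the stock tags on a jeweller's bench

## Robot

A 6-joint arm with a two-finger parallel gripper is mounted at the origin on the work surface. World frame = base frame: x ahead of the robot, y to its left, z up, the work surface at z = 0. Lengths are in m, angles in rad, forces in N, time in s.
With the tool pointing down it reaches from about 0.375 to 0.9 m from the base axis. Payload 3.1 kg.
Tool frame: the origin (TCP) lies midway between the tips of the shut fingers; the grasp point (between the pads) lies 19 mm behind it; z points along the fingers, y is the line along which they close (so a half turn about z gives the same grasp; the last joint's range is limited). The gripper opens to 85 mm and grips with 20 to 120 N. Pads are 22 mm wide; open, the fingers measure 114 mm over their backs; the gripper's body (76 mm by 85 mm) begins 54 mm behind the grasp point. The pads swing forward as they close: fully open they stand 13 mm farther back than shut.
Start: joints at [-1.317, 0.527, 1.433, -0, 1.181, -0.178], TCP at [0.262, -0.568, 0.231] pointing down, gripper open.
Joint ranges: [-3.08, 3.08], [-0.75, 2.2], [0.22, 2.44], [-1.43, 4.57], [0, 2.65], [-2.85, 2.85]. Speed limits (rad/s): [2.79, 2.79, 3.14, 3.14, 3.14, 3.14].

## Interface

Orientations are given as a unit quaternion [x, y, z, w].
In Python, from station import manip gives the robot as it stands.
- The arm moves only by the tool step_arm, never from a script. Its argument "targets" is text: rows parted by semicolons, each of 4 numbers parted by spaces: the shift along the tool's x, y, z in mm, then the turn about the tool's z in degrees. A call has 1 to 12 rows; each row is the pose to reach, as a shift and turn from the pose commanded when the call began, along the tool's axes at that moment; what a row does not reach only later rows make up. A row lasts 1/10 s, in which the tool goes at most 50 mm and 8.59 degrees, less where a joint would pass 70% of its speed; a pose out of reach is approached as far as the arm can. A call with a gripper value outside its range is refused whole. "gripper" is the closure, from 0 (fully open) to 1 (shut), set as the call begins (left out, the last holds). The fingers move at their own pace and stop on an object; "squeeze" is the grip in N (left out, the last holds). Time passes only in rows, so rows that repeat a pose let the fingers close. It gives the time, the measured TCP pose, the force, the opening and the grip force at its end, in the units of the state.
- manip.sense(): the state, without advancing time (a new reading comes with each control period).
- manip.snapshot(name): name is "scene" or "top"; returns the picture (400x640x3 uint8, red, green, blue); there is no depth.
- manip.get_calibration(name): a dict with "fov_y" (degrees; the focal length in pixels is half the picture's height over the tangent of half this angle, whatever the lens; pixels are square), "cx", "cy" (the principal point, pixels), "extrinsics" (4x4, takes a point from camera to world coordinates). Camera axes: x right, y down, z forward; pixel columns grow to the right and rows downward; lengths in m; the calibration is good to about 2 mm. A picture is of the moment at which its call begins. get_calibration takes no time and is no camera call.
- manip.sign_off(): hands the job in; it is judged then, once.
Trained networks look in the newest picture that a camera, given by its name, has taken for a name from the list of things; names that differ only in an ending like _2 or _b are one class to them, and where a whole thing is asked for, a point or a joint stands for the part that bears it (a point fixed in the world has none). Each returns a list of dicts, best first, with "p" (0 to 1); they miss things now and then, are a little off and sometimes report something else, mostly with a low value. They report only what shows in the picture. A call takes as long as a camera call. They do not tell look-alikes from the thing itself.
- manip.recognise(camera, query): "position" ([column, row] in pixels, amid what is visible of it).
- manip.masks_of(camera, query): "pixels" (400x640 bool, what is visible of it) and "position" ([column, row] in pixels, amid what is visible of it).
- manip.mark_of(camera, query): "position" ([column, row] in pixels: a listed point, or the origin of a listed thing).
The state is a dict: "t": time; "q": joint angles; "qd": joint speeds; "tau": joint torques, N m; "tcp_pos": TCP position; "tool_rot": TCP orientation; "force": force on the tool from outside, world axes, zero at the start; "ft_torque": the same for the moment, N m; "finger_gap": opening from 0.0 (shut) to 1.0 (fully open); "gripper_force": force on a finger pad.
Only numpy, scipy, OpenCV 4.12 (cv2) and the standard library are available. Lean on these libraries where they do the work, as an engineer would, in place of code of your own. Each camera call takes 0.05 s, during which the arm holds its last target. There are 200 camera calls.

## Task

Each of the four small stock bins on the jeweller's board has a hinged brass tag in front of it, on the robot's side. Push tags over with a fingertip so that just the two full bins show the round-disc face upward (tag leaning towards its bin), while the two bins that have run out (bare, or a single ring left) show the bar face upward (tag leaning towards the robot). Pick nothing up, and leave the bins and everything else on the bench where they are.

Things in the scene. Friction and masses are not known exactly. Their poses are not given: they have to be found in the camera images.
- board: Fixed plywood board on the bench, 260 (x) x 430 (y) x 12 mm thick; origin at the centre of its underside. Its +x points away from the robot (yaw within 0.2 rad of the world's), from the tags to the bins. Four columns, 95 mm apart across y: in each a tag stands about 139 mm (centre to centre) on the robot's side of its bin, a thin dark strip between them.
- stand_1: Wooden foot with two steel cheeks carrying tag_1, 36 (x) x 66 (y) x 36 mm high, fixed on the board and turned as it is; origin at the centre of its underside, on the board's top (12 mm above the bench). The hinge axis runs along its y, 30 mm above its origin; its +x points to the bin of its column. Which column it stands in varies.
- tag_1 (a joint): Hinge angle of the tag on stand_1, rad. 0: leans 0.70 rad (40 degrees) from upright towards the robot (stand's -x), bar face up: run out. 0.70: upright. 1.40: leans 40 degrees from upright towards its bin (+x), disc face up: full. It swings freely between stops inside its hinge; once past upright it falls by its own weight to the other stop.
- edge_1 (a point): Middle of the free edge of tag_1: a 30 g brass plate 50 mm wide (y), 50 mm from hinge axis to rounded free edge, 4 mm thick; a raised dark disc 28 mm across on one face, a raised dark bar 38 x 9 mm on the other. At rest the edge is 32 mm beside the hinge axis and 38 mm above it; the space under the leaning tag is open, and a fingertip can push it over from there.
- stand_2: Wooden foot with two steel cheeks carrying tag_2, 36 (x) x 66 (y) x 36 mm high, fixed on the board and turned as it is; origin at the centre of its underside, on the board's top (12 mm above the bench). The hinge axis runs along its y, 30 mm above its origin; its +x points to the bin of its column. Which column it stands in varies.
- tag_2 (a joint): Hinge angle of the tag on stand_2, rad. 0: leans 0.70 rad (40 degrees) from upright towards the robot (stand's -x), bar face up: run out. 0.70: upright. 1.40: leans 40 degrees from upright towards its bin (+x), disc face up: full. It swings freely between stops inside its hinge; once past upright it falls by its own weight to the other stop.
- edge_2 (a point): Middle of the free edge of tag_2: a 30 g brass plate 50 mm wide (y), 50 mm from hinge axis to rounded free edge, 4 mm thick; a raised dark disc 28 mm across on one face, a raised dark bar 38 x 9 mm on the other. At rest the edge is 32 mm beside the hinge axis and 38 mm above it; the space under the leaning tag is open, and a fingertip can push it over from there.
- stand_3: Wooden foot with two steel cheeks carrying tag_3, 36 (x) x 66 (y) x 36 mm high, fixed on the board and turned as it is; origin at the centre of its underside, on the board's top (12 mm above the bench). The hinge axis runs along its y, 30 mm above its origin; its +x points to the bin of its column. Which column it stands in varies.
- tag_3 (a joint): Hinge angle of the tag on stand_3, rad. 0: leans 0.70 rad (40 degrees) from upright towards the robot (stand's -x), bar face up: run out. 0.70: upright. 1.40: leans 40 degrees from upright towards its bin (+x), disc face up: full. It swings freely between stops inside its hinge; once past upright it falls by its own weight to the other stop.
- edge_3 (a point): Middle of the free edge of tag_3: a 30 g brass plate 50 mm wide (y), 50 mm from hinge axis to rounded free edge, 4 mm thick; a raised dark disc 28 mm across on one face, a raised dark bar 38 x 9 mm on the other. At rest the edge is 32 mm beside the hinge axis and 38 mm above it; the space under the leaning tag is open, and a fingertip can push it over from there.
- stand_4: Wooden foot with two steel cheeks carrying tag_4, 36 (x) x 66 (y) x 36 mm high, fixed on the board and turned as it is; origin at the centre of its underside, on the board's top (12 mm above the bench). The hinge axis runs along its y, 30 mm above its origin; its +x points to the bin of its column. Which column it stands in varies.
- tag_4 (a joint): Hinge angle of the tag on stand_4, rad. 0: leans 0.70 rad (40 degrees) from upright towards the robot (stand's -x), bar face up: run out. 0.70: upright. 1.40: leans 40 degrees from upright towards its bin (+x), disc face up: full. It swings freely between stops inside its hinge; once past upright it falls by its own weight to the other stop.
- edge_4 (a point): Middle of the free edge of tag_4: a 30 g brass plate 50 mm wide (y), 50 mm from hinge axis to rounded free edge, 4 mm thick; a raised dark disc 28 mm across on one face, a raised dark bar 38 x 9 mm on the other. At rest the edge is 32 mm beside the hinge axis and 38 mm above it; the space under the leaning tag is open, and a fingertip can push it over from there.
- bin_rings: Loose grey plastic stock bin, open on top, 62 (x) x 66 (y) x 36 mm high, standing on the board at the far end of one column; origin at the centre of its underside. FULL: heaped to the brim with brass ring blanks. Which column varies.
- bin_rods: Loose grey plastic stock bin, open on top, 62 (x) x 66 (y) x 36 mm high, standing on the board at the far end of one column; origin at the centre of its underside. FULL: stacked to the brim with short steel rods. Which column varies.
- bin_bare: Loose grey plastic stock bin, open on top, 62 (x) x 66 (y) x 36 mm high, standing on the board at the far end of one column; origin at the centre of its underside. RUN OUT: nothing in it. Which column varies.
- bin_lone: Loose grey plastic stock bin, open on top, 62 (x) x 66 (y) x 36 mm high, standing on the board at the far end of one column; origin at the centre of its underside. RUN OUT: a single brass ring is left on its floor. Which column varies.
- punch_a: Loose steel dapping punch standing upright on the board between two columns, just behind the row of tags, 22 mm across, 58 mm high; origin at the centre of its underside. Leave it alone.
- punch_b: A second loose steel punch like punch_a, between two other columns; origin at the centre of its underside. Leave it alone.
- jar: Loose amber glass jar beside the board, 52 mm across, 60 mm high; origin at the centre of its underside. Leave it alone.
- dish: Loose white ceramic dish beside the board, 80 mm across, 22 mm high; origin at the centre of its underside. Leave it alone.
- hammer: Loose hammer, 200 mm long, lying along x beside the board. Leave it alone.
- driver: Loose screwdriver, 160 mm long, lying along x beside the hammer. Leave it alone.
- spool: Loose copper disc beside the board, 42 mm across, 30 mm high; origin at the centre of its underside. Leave it alone.
Not all that is in view belongs to the job. Leave any red look-alike of the bin_bare alone.

How it is judged:
By the outcome, as a careful person would: the job done as asked, in the order asked, and still so for the second after the job is handed in, with the robot touching nothing.
It also fails if it takes over 58 s, if anything falls off the work surface, if the arm or the gripper's body presses on something with over 40 N, if the wrist force passes 120 N, or if a joint passes its speed limit or range.

## Working session

There is one attempt and no reset: what is moved stays moved. The work goes in short steps, Python scripts to look and compute and a tool call to move; the robot and the scene stay as the last step left them, time stands still between calls to the robot, and variables do not carry over. Pictures are saved under pics/ and viewed, at most 10 in all, crops included, and the job is handed in when it is done.

Besides the shell and the picture viewer there is one more tool, called after "Request:" by a JSON object that holds its "api" and its "payload". step_arm: Moves the arm, as the interface text tells. Its arguments: {"type":"object","properties":{"targets":{"type":"string"},"gripper":{"type":"number"},"squeeze":{"type":"number"}},"required":["targets"]}

```bash
mkdir -p pics
cat > h.py <<'E'
import numpy as np,cv2
from station import manip
def cal(n):
    c=manip.get_calibration(n);f=200/np.tan(np.radians(c["fov_y"])/2)
    return f,c["cx"],c["cy"],np.array(c["extrinsics"])
def ray(n,p,z):
    f,cx,cy,E=cal(n);d=E[:3,:3]@np.array([(p[0]-cx)/f,(p[1]-cy)/f,1]);o=E[:3,3]
    return o+d*(z-o[2])/d[2]
def proj(n,P):
    f,cx,cy,E=cal(n);q=E[:3,:3].T@(np.array(P)-E[:3,3]);return np.array([cx+f*q[0]/q[2],cy+f*q[1]/q[2]])
E
python3 - <<'E'
from h import *
for n in("top","scene"):
    im=manip.snapshot(n);cv2.imwrite(f"pics/{n}0.png",im[:,:,::-1]);print(n,cal(n)[3][:3,3].round(3),cal(n)[3][:3,2].round(2))
for q,z in(("stand_1",.012),("edge_1",.08),("bin_rings",.012),("bin_rods",.012),("bin_bare",.012),("bin_lone",.012),("punch_a",.012),("board",0)):
    for r in manip.mark_of("top",q):
        print(q,round(r["p"],2),np.round(r["position"]),ray("top",r["position"],z).round(3))
s=manip.sense();print(s["t"],s["tcp_pos"],s["tool_rot"])
E
```

```text
top [ 0.579 -0.025  1.399] [ 0.05  0.02 -1.  ]
scene [ 1.318 -0.357  0.731] [-0.68  0.34 -0.65]
stand_1 0.89 [320. 241.] [0.537 0.007 0.012]
stand_1 0.79 [291. 243.] [0.531 0.092 0.012]
stand_1 0.64 [387. 243.] [ 0.531 -0.193  0.012]
edge_1 0.81 [287. 257.] [0.495 0.1   0.08 ]
edge_1 0.69 [386. 228.] [ 0.575 -0.183  0.08 ]
edge_1 0.54 [322. 253.] [ 0.507 -0.003  0.08 ]
edge_1 0.52 [386. 194.] [ 0.674 -0.185  0.08 ]
edge_1 0.49 [351. 252.] [ 0.508 -0.083  0.08 ]
bin_rings 0.79 [289. 197.] [0.67  0.097 0.012]
bin_rods 0.93 [321. 195.] [0.674 0.003 0.012]
bin_bare 0.67 [325. 138.] [ 0.847 -0.01   0.012]
bin_bare 0.66 [355. 195.] [ 0.674 -0.099  0.012]
bin_lone 0.97 [384. 192.] [ 0.682 -0.188  0.012]
punch_a 0.49 [371. 217.] [ 0.608 -0.148  0.012]
punch_a 0.36 [306. 222.] [0.594 0.048 0.012]
board 0.62 [336. 224.] [ 0.589 -0.041  0.   ]
board 0.18 [306. 220.] [0.599 0.047 0.   ]
0.5 [ 0.26157979 -0.56757428  0.23127769] [ 9.76782811e-01  2.14231972e-01  5.99722152e-06 -4.49251768e-05]
```

View pics/top0.png

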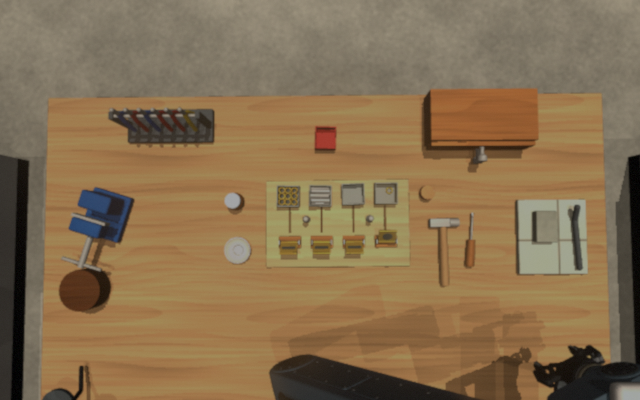

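View pics/scene0.png

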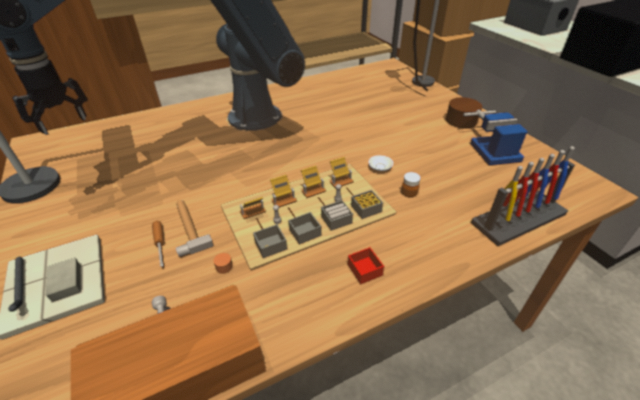

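The top view shows bins left to right: rings (289,197), rods (321,195), bare (355,195), lone (384,192). The red look-alike is at (325,138). The tags are in row ~240 at columns 290, 321, 354 and 386. I'll check the choice and the tag leans in a close crop.

Run:
```python
from h import *
a=cv2.imread("pics/top0.png")[175:272,260:415];b=cv2.imread("pics/scene0.png")[150:270,215:400]
a=cv2.resize(a,(465,291),interpolation=3);b=cv2.resize(b,(465,302),interpolation=3)
cv2.imwrite("pics/c1.png",cv2.resize(np.vstack([a,b]),(470,598),interpolation=3))
for q in("stand_1","edge_1","punch_a"):
    for r in manip.masks_of("top",q):
        m=r["pixels"].astype(np.uint8);z={"s":.03,"e":.07,"p":.05}[q[0]]
        print(q,round(r["p"],2),np.round(r["position"],1),ray("top",r["position"],z).round(3),cv2.boundingRect(m))
    for r in manip.mark_of("scene",q):
        z={"s":.012,"e":.08,"p":.012}[q[0]]
        print(" sc",q,round(r["p"],2),np.round(r["position"],1),ray("scene",r["position"],z).round(3))
im=manip.snapshot("top");m=np.zeros(im.shape[:2],np.uint8);
r=manip.masks_of("top","board")
for x in r[:1]:
    m=x["pixels"].astype(np.uint8);c=max(cv2.findContours(m,0,2)[0],key=cv2.contourArea)
    B=cv2.boxPoints(cv2.minAreaRect(c));P=np.array([ray("top",p,.012) for p in B]);print(P.round(3),P.mean(0))
```

```text
stand_1 0.88 [288.4 245.7] [0.524 0.099 0.03 ] (279, 237, 23, 18)
stand_1 0.87 [319.4 246.4] [0.522 0.007 0.03 ] (311, 236, 22, 19)
stand_1 0.84 [388.5 239.5] [ 0.542 -0.196  0.03 ] (375, 230, 23, 18)
stand_1 0.83 [356.  242.1] [ 0.534 -0.101  0.03 ] (343, 236, 22, 18)
stand_1 0.3 [321.3 197.7] [0.666 0.001 0.03 ] (309, 185, 23, 22)
 sc stand_1 0.92 [250.4 213.7] [ 0.545 -0.198  0.012]
 sc stand_1 0.79 [310.4 193. ] [ 0.541 -0.011  0.012]
 sc stand_1 0.7 [284.4 201.7] [ 0.541 -0.094  0.012]
edge_1 0.79 [353.8 246.3] [ 0.524 -0.092  0.07 ] (346, 241, 17, 13)
edge_1 0.77 [385.8 234.8] [ 0.556 -0.184  0.07 ] (379, 230, 18, 13)
edge_1 0.73 [288.4 249.4] [0.515 0.095 0.07 ] (280, 241, 18, 14)
edge_1 0.7 [323.6 248.7] [ 0.517 -0.006  0.07 ] (313, 241, 18, 14)
edge_1 0.69 [290.3 247.1] [0.522 0.09  0.07 ] (279, 237, 23, 18)
edge_1 0.17 [370.5 217.9] [ 0.605 -0.141  0.07 ] (366, 216, 8, 7)
 sc edge_1 0.83 [305.4 170.3] [ 0.516 -0.013  0.08 ]
 sc edge_1 0.83 [278.4 175.9] [ 0.505 -0.092  0.08 ]
 sc edge_1 0.67 [337.3 159.2] [0.51  0.095 0.08 ]
 sc edge_1 0.39 [251.4 201.9] [ 0.576 -0.196  0.08 ]
punch_a 0.55 [308.5 222.7] [0.592 0.038 0.05 ] (303, 216, 7, 7)
punch_a 0.43 [235.5 253.4] [0.503 0.252 0.05 ] (225, 238, 26, 26)
punch_a 0.35 [369.7 215.5] [ 0.612 -0.14   0.05 ] (367, 216, 6, 6)
 sc punch_a 0.56 [278.2 224.6] [ 0.62  -0.145  0.012]
 sc punch_a 0.53 [339.4 202.8] [0.618 0.044 0.012]
[[ 0.722  0.168  0.012]
 [ 0.719 -0.265  0.012]
 [ 0.46  -0.262  0.012]
 [ 0.46   0.168  0.012]] [ 0.59017157 -0.04763791  0.012     ]
```

View pics/c1.png

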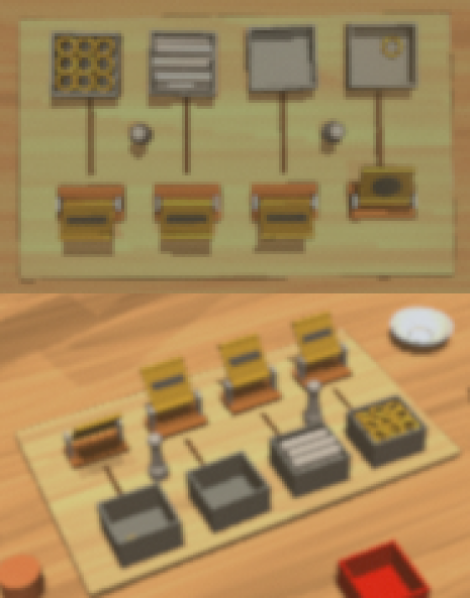

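The crop confirms it. Rings (y≈0.095) and rods (y≈0) are full but show the bar, so I push both over towards +x. Bare (y≈-0.095) already shows the bar. Lone (y≈-0.19) shows the disc, so I push it back towards the robot. The board's yaw is about 0 and the hinges are at x≈0.54. First I shut the fingers, square the tool up and go behind lone's tag.

Request:
{"api": "step_arm", "payload": {"targets": "40 -16 0 0; 80 -32 0 5; 120 -50 0 10; 160 -66 0 15; 200 -83 0 20; 245 -102 0 24.7; 290 -121 0 24.7; 335 -140 0 24.7; 380 -159 0 24.7; 425 -178 0 24.7; 470 -196 0 24.7; 470 -196 0 24.7", "gripper": 1, "squeeze": 20}}

```text
t: 2.1
tcp_pos: [0.6101, -0.1879, 0.2314]
tool_rot: [1.0, 0.004, 0.001, -0.001]
force: [-1.2, 0.8, 0.3]
finger_gap: 0.005
gripper_force: 0.0
```

Request:
{"api": "step_arm", "payload": {"targets": "0 2 30 0; 0 2 60 0; 0 2 85 0; 0 2 110 0; 0 2 110 0; 0 2 110 0"}}

```text
t: 2.7
tcp_pos: [0.6061, -0.1955, 0.1214]
tool_rot: [1.0, 0.0, -0.0, -0.0]
force: [0.2, -0.5, 0.8]
finger_gap: 0.0
gripper_force: 0.0
```

Run:
```python
from h import *
print(manip.sense()["tcp_pos"])
im=manip.snapshot("top");a=im[170:272,260:420,::-1];b=manip.snapshot("scene")[130:270,215:400,::-1]
cv2.imwrite("pics/c2.png",np.hstack([cv2.resize(a,None,fx=2.4,fy=2.4,interpolation=3)[:240],cv2.resize(b,None,fx=2.2,fy=2.2,interpolation=3)[:240]]))
```

```text
[ 0.60611357 -0.19547348  0.12136178]
```

View pics/c2.png

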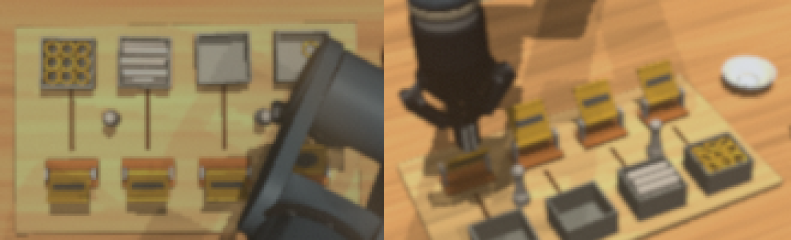

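The fingertip is above the gap behind lone's tag, clear of the punch. I'll descend and push towards the robot.

Request:
{"api": "step_arm", "payload": {"targets": "0 0 20 0; 0 0 40 0; 0 0 60 0; 0 0 60 0; -8 0 60 0; -16 0 60 0; -24 0 60 0; -32 0 60 0"}}

```text
t: 3.6
tcp_pos: [0.5741, -0.1952, 0.0625]
tool_rot: [1.0, 0.0, 0.001, 0.0]
force: [-0.4, 0.6, 0.2]
finger_gap: 0.0
gripper_force: 0.1
```

Request:
{"api": "step_arm", "payload": {"targets": "-7 0 0 0; -14 0 0 0; -21 0 0 0; -28 0 0 0; -35 0 0 0; -38 0 0 0; -38 0 0 0; -38 0 0 0; -20 0 -30 0; 0 0 -70 0"}}

```text
t: 4.6
tcp_pos: [0.573, -0.1941, 0.1299]
tool_rot: [1.0, 0.0, -0.003, -0.002]
force: [1.5, -0.8, -0.5]
finger_gap: 0.002
gripper_force: 0.0
```

Run:
```python
from h import *
s=manip.sense();print(s["tcp_pos"],s["force"])
manip.snapshot("scene")
for r in manip.mark_of("scene","edge_1"):print(round(r["p"],2),np.round(r["position"]),ray("scene",r["position"],.08).round(3))
```

```text
[ 0.57300338 -0.19407786  0.12990844] [ 1.48648998 -0.83096866 -0.45109907]
0.64 [336. 158.] [0.503 0.095 0.08 ]
0.64 [278. 175.] [ 0.502 -0.091  0.08 ]
0.55 [306. 168.] [ 0.509 -0.007  0.08 ]
```

Request:
{"api": "step_arm", "payload": {"targets": "0 0 -40 0; -20 -40 -40 0; -45 -80 -40 0; -70 -120 -40 0; -95 -160 -40 0; -109 -196 -40 0; -109 -196 -40 0; -109 -196 -40 0"}}

```text
t: 5.5
tcp_pos: [0.4655, 0.0015, 0.1714]
tool_rot: [1.0, 0.002, 0.0, 0.0]
force: [0.6, 0.1, 0.5]
finger_gap: 0.003
gripper_force: 0.0
```

Run:
```python
from h import *
print(manip.sense()["tcp_pos"])
im=manip.snapshot("top");a=im[170:272,260:420,::-1];b=manip.snapshot("scene")[130:270,215:400,::-1]
cv2.imwrite("pics/c3.png",np.hstack([cv2.resize(a,None,fx=2.4,fy=2.4,interpolation=3)[:240],cv2.resize(b,None,fx=2.2,fy=2.2,interpolation=3)[:240]]))
```

```text
[0.46548893 0.0015338  0.17141115]
```

View pics/c3.png

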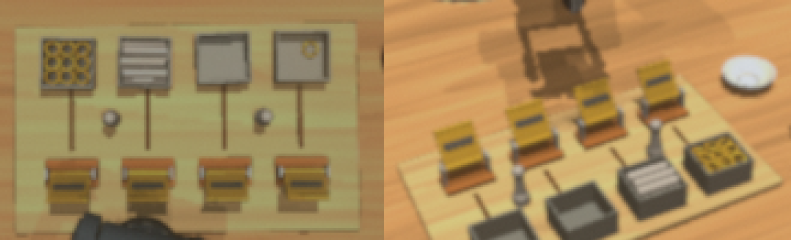

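All four tags now show the bar, so lone's tag is done. Next is the rods tag.

Request:
{"api": "step_arm", "payload": {"targets": "0 0 40 0; 0 0 75 0; 0 0 109 0; 0 0 109 0; 10 0 109 0; 20 0 109 0; 28 0 109 0; 36 0 109 0; 43 0 109 0; 50 0 109 0"}}

```text
t: 6.6
tcp_pos: [0.5162, 0.0011, 0.0629]
tool_rot: [1.0, 0.001, 0.001, 0.0]
force: [-0.2, 0.1, -0.1]
finger_gap: -0.0
gripper_force: 0.0
```

Request:
{"api": "step_arm", "payload": {"targets": "7 0 0 0; 14 0 0 0; 21 0 0 0; 27 0 0 0; 27 0 0 0; 27 0 0 0; 10 0 -30 0; -20 0 -70 0; -50 0 -109 0; -77 0 -109 0; -77 0 -109 0"}}

```text
t: 7.7
tcp_pos: [0.434, 0.0019, 0.1722]
tool_rot: [1.0, 0.0, -0.001, -0.0]
force: [-0.1, -0.2, -0.4]
finger_gap: -0.001
gripper_force: 0.0
```

Request:
{"api": "step_arm", "payload": {"targets": "0 -35 0 0; 0 -70 0 0; 0 -95 0 0; 0 -95 0 0; 0 -95 40 0; 0 -95 75 0; 0 -95 109 0; 0 -95 109 0; 10 -95 109 0; 20 -95 109 0; 28 -95 109 0; 36 -95 109 0"}}

```text
t: 8.9
tcp_pos: [0.4766, 0.0959, 0.0639]
tool_rot: [1.0, 0.0, 0.002, 0.0]
force: [0.6, 0.7, 0.3]
finger_gap: 0.002
gripper_force: 0.0
```

Request:
{"api": "step_arm", "payload": {"targets": "7 0 0 0; 14 0 0 0; 21 0 0 0; 28 0 0 0; 35 0 0 0; 41 0 0 0; 41 0 0 0; 41 0 0 0; 24 0 -30 0; -6 0 -70 0; -36 0 -109 0; -76 0 -109 0"}}

```text
t: 10.1
tcp_pos: [0.4012, 0.0959, 0.1749]
tool_rot: [1.0, 0.0, 0.006, 0.0]
force: [0.8, -0.4, -0.3]
finger_gap: 0.001
gripper_force: 0.0
```

Request:
{"api": "step_arm", "payload": {"targets": "-20 0 -20 0; -40 0 -40 0; -40 0 -40 0; -40 0 -40 0; -40 0 -40 0"}}

```text
t: 10.6
tcp_pos: [0.359, 0.0958, 0.2109]
tool_rot: [1.0, 0.0, 0.0, 0.0]
force: [0.0, -0.0, -0.7]
finger_gap: -0.005
gripper_force: 0.0
```

Run:
```python
from h import *
s=manip.sense();print(s["t"],s["tcp_pos"])
im=manip.snapshot("top");a=im[170:272,220:420,::-1];b=manip.snapshot("scene")[130:270,215:430,::-1]
cv2.imwrite("pics/c4.png",np.vstack([cv2.resize(a,(500,255),interpolation=3),cv2.resize(b,(500,325),interpolation=3)]))
```

```text
10.6 [0.35901661 0.09584661 0.21092141]
```

View pics/c4.png

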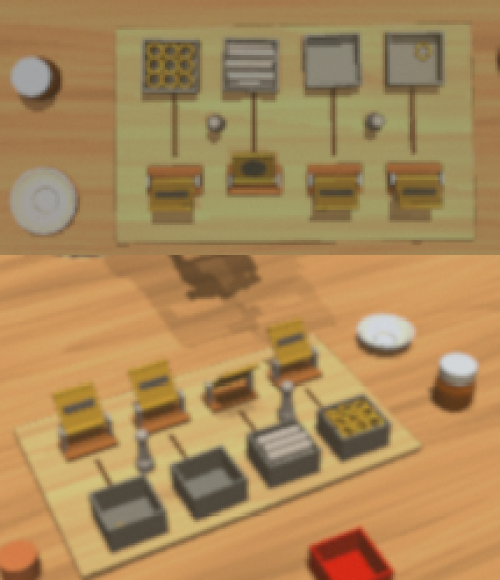

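The rods tag has flipped. The rings tag fell short because my approach started 30 mm too far back, so I'll redo it.

Request:
{"api": "step_arm", "payload": {"targets": "40 0 20 0; 80 0 40 0; 106 0 75 0; 106 0 115 0; 106 0 149 0; 106 0 149 0; 116 0 149 0; 126 0 149 0; 134 0 149 0; 142 0 149 0; 149 0 149 0; 156 0 149 0"}}

```text
t: 11.9
tcp_pos: [0.5152, 0.0961, 0.063]
tool_rot: [1.0, 0.0, 0.001, 0.0]
force: [0.3, -0.2, -0.3]
finger_gap: -0.005
gripper_force: 0.0
```

Request:
{"api": "step_arm", "payload": {"targets": "7 0 0 0; 14 0 0 0; 21 0 0 0; 28 0 0 0; 28 0 0 0; 28 0 0 0; 10 0 -30 0; -20 0 -70 0; -60 0 -109 0; -100 0 -130 0; -140 0 -149 0; -140 0 -149 0"}}

```text
t: 13.1
tcp_pos: [0.3687, 0.0965, 0.2127]
tool_rot: [1.0, 0.001, -0.001, -0.0]
force: [0.3, -0.6, -0.9]
finger_gap: 0.0
gripper_force: 0.0
```

Run:
```python
from h import *
s=manip.sense();print(s["t"],s["tcp_pos"])
im=manip.snapshot("top");a=im[170:272,220:420,::-1];b=manip.snapshot("scene")[130:270,215:430,::-1]
cv2.imwrite("pics/c5.png",np.vstack([cv2.resize(a,(500,255),interpolation=3),cv2.resize(b,(500,325),interpolation=3)]))
```

```text
13.1 [0.3686724  0.09650512 0.21272737]
```

View pics/c5.png

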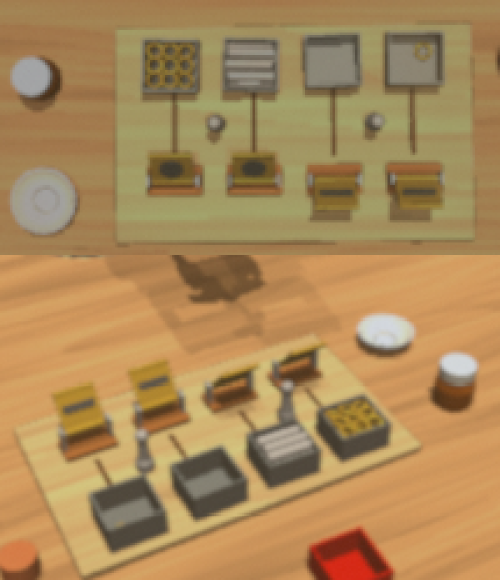

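The rings and rods tags show discs, and the bare and lone tags show bars. Nothing else has moved and the arm is clear.

```bash
python3 -c "
from station import manip
print(manip.sign_off())"
```

```text
the job is handed in; nothing more can be done
None
```

Job handed in at about 13 s: the ring and rod bins' tags now show the disc, the bare and lone-ring bins' tags show the bar, and the last pictures show nothing else moved.

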